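Walk a power pack into its charging dock and switch on

ROBOT

A 6-joint arm with a two-finger parallel gripper is mounted at the origin on the work surface. World frame = base frame: x ahead of the robot, y to its left, z up, the work surface at z = 0. Lengths are in mm, angles in degrees, forces in N, time in s.
With the tool pointing down it reaches from about 325 to 850 mm from the base axis. Payload 4.4 kg.
Tool frame: the origin (TCP) lies between the finger pads; the fingertips stand 17 mm ahead of it and the grasp point (between the pads) lies 2 mm behind it; z points along the fingers, y is the line along which they close (so a half turn about z gives the same grasp; the last joint's range is limited). The gripper opens to 94 mm and grips with 3 to 60 N. Pads are 16 mm wide; open, the fingers measure 119 mm over their backs; the gripper's body (75 mm by 177 mm) begins 78 mm behind the grasp point.
Start: joints at [-84.425, 11.837, 88.321, -0, 79.842, -8.623], TCP at [141.018, -557.442, 222.447] pointing down, gripper open.
Joint ranges: [-156.59, 156.59], [-49.26, 127.26], [12.9, 141.05], [-63.56, 243.56], [4.71, 150.69], [-161.64, 161.64]. Speed limits (degrees/s): [159.86, 159.86, 180, 180, 180, 180].

INTERFACE

Orientations are given as [roll, pitch, yaw] about the fixed x, y, z axes, in that order (R = Rz(yaw) Ry(pitch) Rx(roll)).
In Python, from rig import arm, capture, workorder, find_in, landmark_of gives the robot as it stands.
- The arm moves only by the shell command python3 -m crank 'ROWS' [FORCE]. ROWS is JSON, one flat list of numbers, 5 for each row, row after row: the shift along the tool's x, y, z in cm, then the turn about the tool's z in degrees, then the finger opening in cm, from 0 to 9.4. In form: [dx, dy, dz, spin, claw, dx, dy, dz, spin, claw, ...]. A call has exactly 5 rows; each row shifts and turns the commanded pose from where the row before left it, along the tool's axes as they then stand; what a row does not reach is not made up. A row lasts 1/10 s, in which the tool goes at most 50 mm and 8.59 degrees, less where a joint would pass 70% of its speed; a pose out of reach is approached as far as the arm can. A call is refused whole if a number of a shift passes 5 or a number of a turn 8.59, either way. A call with a gripper value outside its range is refused whole. The fingers move at their own pace and stop on an object; FORCE is the grip in N (left out, the last holds). Time passes only in rows, so rows that do not move let the fingers close, or fill a call up. It gives the time, the measured TCP pose, the force, the opening and the grip force at its end, in the units of the state.
- arm.observe(): the state, without advancing time (a new reading comes with each control period).
- capture(name): name is "side" or "top"; returns a dict with "frame" (480x640x3 uint8, red, green, blue), "K" (3x3 intrinsics, pixels), "pose" (4x4, takes a point from camera to world coordinates). Camera axes: x right, y down, z forward; pixel columns grow to the right and rows downward; lengths in mm; the calibration is good to about 2 mm. A picture is of the moment at which its call begins. There is no depth.
- workorder.sign_off(): hands the job in; it is judged then, once.
Trained networks look in the newest picture that a camera, given by its name, has taken for a name from the list of things; names that differ only in an ending like _2 or _b are one class to them, and where a whole thing is asked for, a point or a joint stands for the part that bears it (a point fixed in the world has none). Each returns a list of dicts, best first, with "p" (0 to 1); they miss things now and then, are a little off and sometimes report something else, mostly with a low value. They report only what shows in the picture. A call takes as long as a camera call. They do not tell look-alikes from the thing itself.
- find_in(label, camera): "bbox" ([centre column, centre row, width, height] in pixels, round what is visible of it).
- landmark_of(label, camera): "point" ([column, row] in pixels: a listed point, or the origin of a listed thing).
The state is a dict: "t": time; "q": joint angles; "joint_velocities": joint speeds; "tau": joint torques, N m; "eef_pos": TCP position; "eef_rot": TCP orientation; "force": force on the tool from outside, world axes, zero at the start; "ft_torque": the same for the moment, N m; "width": opening from 0.0 (shut) to 1.0 (fully open); "gripper_force": force on a finger pad.
Only numpy, scipy, OpenCV 4.12 (cv2) and the standard library are available. Lean on these libraries where they do the work, as an engineer would, in place of code of your own. Each camera call takes 0.05 s, during which the arm holds its last target. There are 200 camera calls.

TASK

Put the heavy orange power pack on charge: walk it away from you along the bench into its dock with alternating pushes on its two near rubber corner bumpers, until it bears squarely on the dock's sprung contact bar and stays there when you let go; only then throw the red switch handle fully over, away from you. Feel for the bar, since nobody has measured how far out it is set, and never shove hard, let the pack slew far round or tip, or press on its orange shell, screen or sockets. Leave everything else on the bench where it is.

Things in the scene. Friction and masses are not known exactly. Their poses are not given: they have to be found in the camera images.
- pack: Orange and black power pack, 160 (x) by 240 (y) by 105 mm high, about 1.5 to 2 kg, flat on the bench: too wide to grip, it is slid. Pushed at a corner it slides at about 5 to 10 N. Origin: centre of the underside; +x points to the dock, the -x side with the screen faces the robot. Its flat far face, x = +80 mm, meets the bar. The two far corner posts are round, 32 mm across.
- pack_shell: The pack's orange shell with screen, sockets and folded-flat handle, fixed to the pack, same origin and axes; not to be pressed on. Between the near posts its front is set back to x = -66 mm, 14 mm behind the post faces. Its top is at z = 99 mm, 236 mm wide at the sides.
- post_left (a point): Middle of the pushing zone on the left near corner post, on the robot's left (+y): x = -80, y = +104, z = 60 mm in the pack's frame, on the flat near face of the post's soft black rubber bumper, 32 mm wide, from z = 16 to 80 mm. Push here or up to 12 mm higher or lower. The rubber gives 1 mm per 6 N, up to 6 mm. Above the bumper the post is set back 12 mm, up to z = 105 mm.
- post_right (a point): Middle of the pushing zone on the right near corner post, on the robot's right (-y): x = -80, y = -104, z = 60 mm in the pack's frame, on the flat near face of the post's soft black rubber bumper, 32 mm wide, from z = 16 to 80 mm. Push here or up to 12 mm higher or lower. The rubber gives 1 mm per 6 N, up to 6 mm. Above the bumper the post is set back 12 mm, up to z = 105 mm.
- charger: Black charger box of the dock, 100 by 260 by 105 mm high, fixed. Origin: on the bench, on the dock's centre line, 150 mm before the box; +x points to the box. At z = 28 to 62 mm before it is the sprung contact bar, 180 mm long along y. Its face at rest lies anywhere from x = 99 to 129 mm: never measured. It yields at 2.5 N and is solid after 5 mm, at 6.5 N. Friction holds the pack there.
- guides: The dock's two aluminium guide rails, 30 mm high, fixed, same origin and axes as the charger. Inner faces 256 mm apart (8 mm free on each side of the pack) from x = 90 to 135 mm, flaring to about 304 mm apart at their mouth, x = 42 mm. The seated pack lies between them, axes along theirs.
- charge_switch (a joint): Angle of the charge switch handle: 0 = off, leaning to -x of its base (towards the robot); 1.0 rad = fully on, leaning to +x. It turns about a level axis along y, 45 mm above the bench; it takes about 2 N at the tip and stays where it is left.
- charge_switch_tip (a point): Middle of the upper end of the red switch handle, a flat bar 22 mm wide (y), 12 mm thick and 60 mm long from its axis. This point is 98 mm above the bench at both ends of the swing, 105 mm half way, and travels 58 mm along +x of the base.
- charge_switch_base: Grey switch box with a yellow cover, 100 (x) by 70 (y) by 45 mm high, fixed on the bench beside the dock, on one side or the other. Origin: centre of its underside, straight under the handle's axis; the handle swings in its xz plane.
- spare_battery: Bystander: black 18 V tool battery, 115 by 75 by 63 mm high, origin centre of underside. It stands on the other side of the dock from the switch.
- drill: Bystander: cordless drill standing on its battery foot, 115 by 75 mm, 220 mm high, the chuck 135 mm along its +x.
- filler_tub: Bystander: white round filler tub with lid, 204 mm across, 180 mm high.
- glue_bottle: Bystander: green glue bottle with red nozzle, 60 mm across, 180 mm high.
- offcut: Bystander: wood offcut, 220 by 70 by 22 mm, lying flat.
- bar_clamp: Bystander: bar clamp with red jaws lying flat, 300 mm long in x, 25 mm high.
Not all that is in view belongs to the job. What is shaped like the charge_switch_base but turquoise or white is not meant.

How it is judged (in metres and radians):
On the way, in this order (a step that is already met when the one before it is completed fails the run):
1. the pack, let go, bears squarely on the sprung contact bar (contact force between pack and charger above 1.5 N and contact force between each of the arm, the fingers and pack below 0.3 N and angle between the x axis of pack and the x axis of charger, either way round below 0.025 rad and linear speed of pack below 0.01 m/s), for 0.2 s.
2. the switch handle is fully over (value of joint charge_switch above 0.85 rad), for 0.1 s.
At the end, for the whole second after the job is handed in: The pack stands flat, at rest and untouched between the guides (within 12 mm of centred), square to the charger within 0.025 rad, its far face bearing on the sprung contact bar with more than 1.5 N; the switch handle is over (above 0.85 rad), thrown after the pack was seated (contact force between pack and charger above 1.5 N and angle between the x axis of pack and the x axis of charger, either way round below 0.025 rad and y of pack in the frame of guides between -0.012 and 0.012 m and linear speed of pack below 0.01 m/s and angle between pack's own z axis and vertical below 0.03 rad and value of joint charge_switch above 0.85 rad).
It fails at once if the pack is shoved with more than 25 N (contact force between any of the fingers, the arm and pack above 25 N).
It fails at once if the contact bar is rammed with more than 18 N (contact force between pack and charger above 18 N).
It fails at once if the pack's orange shell, screen or sockets are pressed on (over 2 N) (contact force between any of the fingers, the arm and pack_shell above 2 N).
It fails at once if the pack slews more than 0.25 rad (14 degrees) off the dock's line, is tipped or is lifted (angle between the x axis of pack and the x axis of charger, either way round above 0.25 rad or angle between pack's own z axis and vertical above 0.08 rad or height (world z) of pack above 0.012 m).
It fails at once if another thing on the bench is moved by more than 30 mm (distance of any of spare_battery, drill, filler_tub, glue_bottle, offcut, bar_clamp from where it was at the start of the episode above 0.03 m).
It also fails if it takes over 64 s, if anything falls off the work surface, if the arm or the gripper's body presses on something with over 40 N, if the wrist force passes 120 N, or if a joint passes its speed limit or range.

## Working session

There is one attempt and no reset: what is moved stays moved. The work goes in short steps, Python scripts to look and compute and a shell command to move; the robot and the scene stay as the last step left them, time stands still between calls to the robot, and variables do not carry over. Pictures are saved under pics/ and viewed, at most 10 in all, crops included, and the job is handed in when it is done.

```bash
mkdir -p pics; ls; cat > h.py <<'E'
from rig import arm, capture, workorder, find_in, landmark_of
import numpy as np, cv2
def shot(c,name=None):
    d=capture(c)
    if name: cv2.imwrite(f'pics/{name}.png',d['frame'][:,:,::-1])
    return d
def ray(d,px):
    K=np.array(d['K']);T=np.array(d['pose'])
    v=T[:3,:3]@np.linalg.solve(K,[px[0],px[1],1]);return T[:3,3],v
def at_z(d,px,z):
    o,v=ray(d,px);return o+v*(z-o[2])/v[2]
def proj(d,p):
    T=np.array(d['pose']);c=T[:3,:3].T@(np.array(p)-T[:3,3]);u=np.array(d['K'])@c;return u[:2]/u[2]
E
python3 - <<'E'
from h import *
np.set_printoptions(precision=1,suppress=True)
Z=dict(post_left=60,post_right=60,charge_switch_tip=98)
for c in('top','side'):
    d=shot(c,c+'0');print(c,np.array(d['pose'])[:3,3])
    for n in 'pack post_left post_right charger guides charge_switch_tip charge_switch_base spare_battery drill filler_tub glue_bottle offcut bar_clamp'.split():
        for r in landmark_of(n,c)[:3]:
            print(n,round(r['p'],2),np.array(r['point']),at_z(d,r['point'],Z.get(n,0))[:2])
print(arm.observe())
E
```

```text
pics
top [ 360.2   12.7 1534.8]
pack 0.59 [311.3 228. ] [581.9   5.2]
post_left 0.67 [265.6 255.2] [508.4 117.6]
post_right 0.39 [355.  257.1] [499.9 -99.5]
guides 0.54 [512.1 227.1] [ 575.3 -507.1]
charge_switch_tip 0.71 [264. 322.] [347.9 120.1]
charge_switch_tip 0.6 [347.1 332.4] [320.1 -73.5]
charge_switch_tip 0.5 [213.1 239.1] [545.2 238.9]
charge_switch_base 0.95 [214.5 231.8] [576.4 250.8]
charge_switch_base 0.95 [268.5 310.3] [375.8 115.9]
charge_switch_base 0.77 [341.1 319.5] [349.6 -65.2]
spare_battery 0.76 [395.3 227.2] [ 580.2 -208.7]
drill 0.57 [512.4 227.5] [ 574.3 -507.9]
glue_bottle 0.59 [479.9 198.3] [ 651.3 -428.5]
offcut 0.69 [166.6 300. ] [406.2 370.4]
offcut 0.56 [479.7 200.8] [ 644.8 -427.6]
offcut 0.31 [306.9 231. ] [574.4  16.5]
bar_clamp 0.98 [447.2 311.3] [ 365.  -331.9]
side [ -10.5  958.1 1035.9]
pack 0.83 [287.8 261.7] [579.6  13.4]
post_left 0.52 [293.8 277.3] [501.1 111.4]
post_left 0.42 [405.3 217.8] [ 341.5 -270.8]
post_right 0.66 [330.2 233.6] [501.3 -93.6]
post_right 0.64 [366.6 172.4] [ 543.7 -435.4]
charge_switch_tip 0.62 [348.4 286. ] [348.9 103.
[... 259 characters left out ...]
rill 0.98 [366.  174.5] [ 574.  -507.8]
filler_tub 0.92 [166.3 385.6] [605.1 501.6]
glue_bottle 0.59 [334.3 180. ] [ 654.5 -421.3]
glue_bottle 0.45 [272.6 375. ] [411.8 359.1]
offcut 0.94 [273.5 377.5] [406.4 363.8]
offcut 0.52 [325.7 217.6] [ 581.6 -220.8]
bar_clamp 0.93 [404.8 218.1] [ 363.9 -344.1]
{'t': 1.4, 'q': array([-84.4,  11.8,  88.3,  -0. ,  79.8,  -8.6]), 'joint_velocities': array([-0.2, -0. , -0. ,  0.1,  0.1, -0.1]), 'tau': array([  0. , -37.1, -28.2,   0.1,   0. ,  -0. ]), 'eef_pos': array([ 141. , -557.4,  222.4]), 'eef_rot': array([-180. ,   -0. ,   14.2]), 'force': array([0.8, 0.4, 0.1]), 'ft_torque': array([-0.,  0.,  0.]), 'gripper_force': 0.0, 'width': 0.999419028474939}
```

```bash
python3 - <<'E'
import cv2,numpy as np
t=cv2.imread('pics/top0.png');s=cv2.imread('pics/side0.png')
a=cv2.resize(t[150:350,150:420],(800,593),interpolation=cv2.INTER_CUBIC);cv2.imwrite('pics/tc.png',a)
a=cv2.resize(s[190:370,190:430],(800,600),interpolation=cv2.INTER_CUBIC);cv2.imwrite('pics/sc.png',a)
E
```

```text
(no output)
```

View pics/tc.png

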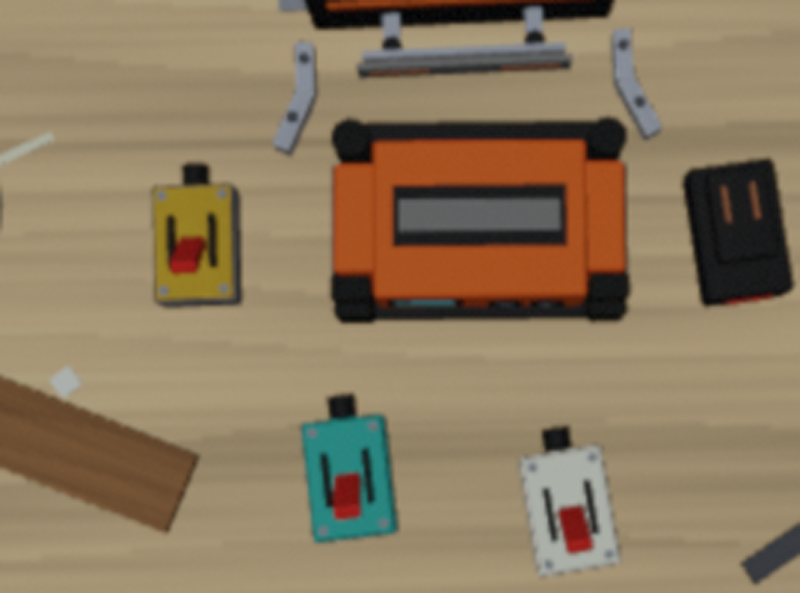

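View pics/sc.png

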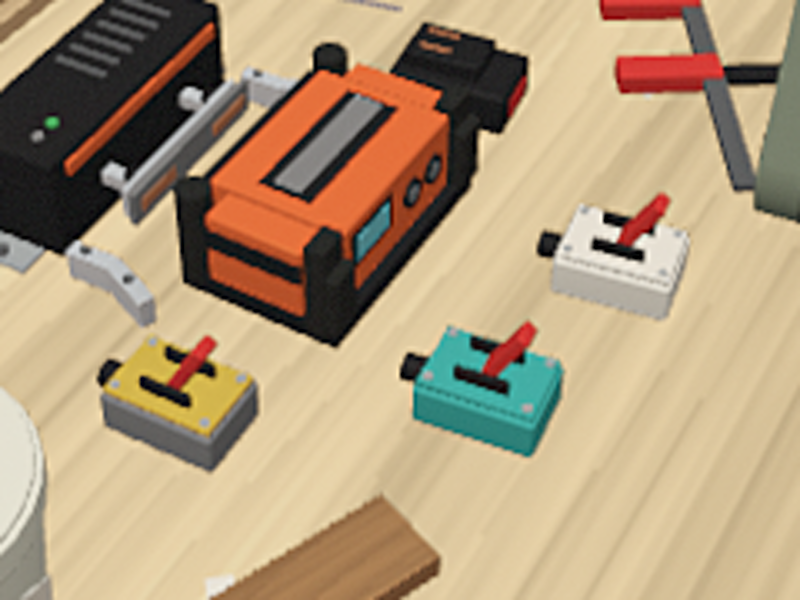

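The side and top crops show three look-alike switches. In full-frame top pixels they are yellow/grey at (213,231), turquoise at (268,310) and white at (341,320). Only the yellow-covered grey one, beside the dock on the left, fits the description; the crop confirms it, with its red handle leaning towards the robot. The pack's far posts are at crop (352,138) and (608,137). The guide bolts are at (304,57), (292,116), (622,45) and (640,101).

```bash
python3 - <<'E'
from h import *
np.set_printoptions(precision=3,suppress=True)
d=shot('top')
f=d['frame'][:,:,::-1]
P=dict(gLn=(292,116,30),gLf=(304,57,30),gRn=(640,101,30),gRf=(622,45,30),barL=(362,68,62),barR=(570,60,62),pFL=(352,136,105),pFR=(608,135,105),pNL=(353,287,105),pNR=(607,286,105),chL=(318,26,40),chR=(610,14,40),
 sTL=(153,187,45),sTR=(234,185,45),sBL=(156,301,45),sBR=(236,301,45),tip=(184,257,98))
W={}
for k,(u,v,z) in P.items():
    W[k]=at_z(d,(150+(u+.5)/2.963-.5,150+(v+.5)/2.965-.5),z)[:2];print(k,W[k])
def yaw(L,R): v=W[L]-W[R];return np.arctan2(-v[0],v[1])
for a in [('gLn','gRn'),('gLf','gRf'),('barL','barR'),('chL','chR'),('pFL','pFR'),('pNL','pNR'),('sTL','sTR'),('sBL','sBR')]: print(a,yaw(*a),(W[a[0]]+W[a[1]])/2)
a=cv2.resize(f[140:225,235:385],(800,453),interpolation=cv2.INTER_CUBIC);cv2.imwrite('pics/dock.png',a)
E
```

```text
gLn [679.617 161.786]
gLf [730.454 151.295]
gRn [ 687.661 -133.476]
gRf [ 736.485 -119.492]
barL [712.455 100.229]
barR [716.422 -72.985]
pFL [646.545 106.284]
pFR [643.913 -99.625]
pNL [524.462 106.681]
pNR [521.696 -95.632]
chL [754.581 138.362]
chR [ 761.009 -109.153]
sTL [618.153 276.41 ]
sTR [618.692 208.976]
sBL [522.574 273.652]
sBR [521.403 207.539]
tip [551.808 242.092]
('gLn', 'gRn') 0.02723806452853489 [683.639  14.155]
('gLf', 'gRf') 0.022270068929247044 [733.469  15.901]
('barL', 'barR') 0.022898915251997356 [714.439  13.622]
('chL', 'chR') 0.025964908369284338 [757.795  14.604]
('pFL', 'pFR') -0.012784206102205655 [645.229   3.329]
('pNL', 'pNR') -0.013669441053916874 [523.079   5.524]
('sTL', 'sTR') 0.00799645033964269 [618.422 242.693]
('sBL', 'sBR') -0.017712715010421282 [521.988 240.596]
```

View pics/dock.png

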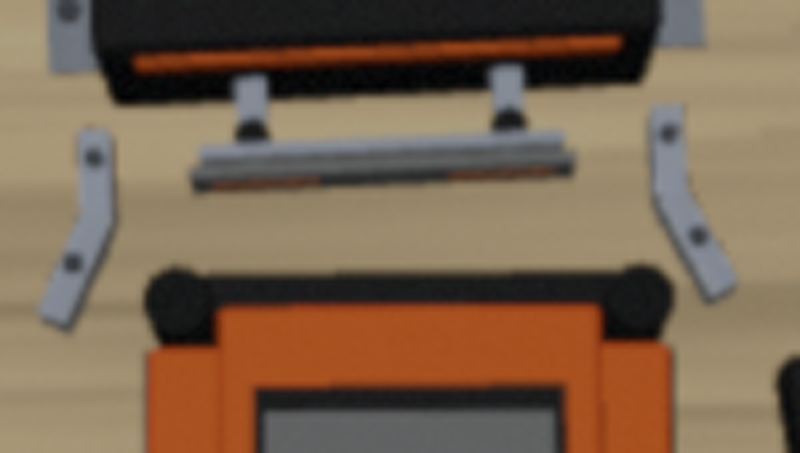

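```bash
python3 -m crank '[0,0,0,6.4,0, 0,0,0,6.4,0, 2.9,-3.76,0,0,0, 2.9,-3.76,0,0,0, 2.9,-3.76,0,0,0]' 10 && python3 -m crank '[2.9,-3.76,0,0,0, 2.9,-3.76,0,0,0, 2.9,-3.76,0,0,0, 2.9,-3.76,0,0,0, 2.9,-3.76,0,0,0]' && python3 -m crank '[2.9,-3.76,0,0,0, 2.9,-3.76,0,0,0, 2.9,-3.76,0,0,0, 2.9,-3.76,0,0,0, 0,0,0,0,0]'
```

```text
t: 1.95
eef_pos: [225.8, -441.4, 222.3]
eef_rot: [-180.0, -0.0, 1.3]
force: [0.9, -0.8, 0.3]
width: 0.612
gripper_force: 0.0
t: 2.45
eef_pos: [366.5, -249.5, 222.8]
eef_rot: [180.0, -0.0, 1.4]
force: [0.7, 0.9, 0.9]
width: 0.18
gripper_force: 0.0
t: 2.95
eef_pos: [480.2, -93.5, 222.7]
eef_rot: [-179.9, -0.1, 1.8]
force: [-0.3, 0.5, -0.1]
width: 0.004
gripper_force: 0.0
```

```bash
python3 -m crank '[-0.4,0.45,3.5,0,0, 0,0,4,0,0, 0,0,4,0,0, 0,0,3.8,0,0, 0,0,0,0,0]' && python3 -m crank '[0.2,0,0,0,0, 0.2,0,0,0,0, 0.2,0,0,0,0, 0.2,0,0,0,0, 0,0,0,0,0]'
```

```text
t: 3.45
eef_pos: [468.5, -101.3, 64.4]
eef_rot: [-179.7, 0.7, 1.3]
force: [-0.6, 0.1, -0.9]
width: 0.009
gripper_force: 0.0
t: 3.95
eef_pos: [483.3, -102.7, 70.7]
eef_rot: [179.9, -0.1, 1.4]
force: [-0.3, 0.2, 0.6]
width: 0.007
gripper_force: 0.0
```

```bash
python3 -m crank '[0.1,-0.2,0,0,0, 0.2,0,0,0,0, 0.2,0,0,0,0, 0.2,0,0,0,0, 0,0,0,0,0]';  python3 -m crank '[0.1,0,0,0,0, 0.2,0,0,0,0, 0.2,0,0,0,0, 0.2,0,0,0,0, 0,0,0,0,0]'
```

```text
t: 4.45
eef_pos: [489.3, -100.1, 69.4]
eef_rot: [180.0, -0.0, 1.4]
force: [0.3, -0.4, 0.1]
width: 0.008
gripper_force: 0.0
t: 4.95
eef_pos: [492.5, -100.0, 69.0]
eef_rot: [-180.0, 0.5, 1.4]
force: [-10.6, -1.5, 7.1]
width: 0.008
gripper_force: 4.9
```

```bash
python3 -m crank '[0.15,0,0,0,0, 0.15,0,0,0,0, 0.15,0,0,0,0, 0.15,0,0,0,0, 0.0,0,0,0,0]';python3 -m crank '[0.15,0,0,0,0, 0.15,0,0,0,0, 0.15,0,0,0,0, 0.15,0,0,0,0, 0.15,0,0,0,0]'
```

```text
t: 5.45
eef_pos: [498.4, -101.2, 68.9]
eef_rot: [179.9, 0.5, 1.4]
force: [-9.9, -5.4, 6.0]
width: 0.004
gripper_force: 5.1
t: 5.95
eef_pos: [504.9, -101.0, 68.6]
eef_rot: [179.9, 0.6, 1.5]
force: [-11.5, -6.1, 6.5]
width: 0.008
gripper_force: 5.9
```

```bash
python3 -m crank '[0.2,-0.03,0,0,0, 0.2,-0.03,0,0,0, 0.2,-0.03,0,0,0, 0.2,-0.03,0,0,0, 0.2,-0.03,0,0,0]';python3 -m crank '[0.2,-0.03,0,0,0, 0.2,-0.03,0,0,0, 0.2,-0.03,0,0,0, 0.2,-0.03,0,0,0, 0,0,0,0,0]'; cat > pk.py <<'E'
from h import *
import sys
np.set_printoptions(precision=3,suppress=True)
d=shot('top',sys.argv[1] if len(sys.argv)>1 else None)
for n,z in(('pack',0),('post_left',60),('post_right',60)):
    for r in landmark_of(n,'top')[:1]: print(n,round(r['p'],2),at_z(d,r['point'],z)[:2])
# orange top: largest orange blob
f=d['frame'];hsv=cv2.cvtColor(f,cv2.COLOR_RGB2HSV)
m=cv2.inRange(hsv,(4,170,90),(16,255,255));m[:195]=0
m=cv2.morphologyEx(m,cv2.MORPH_CLOSE,np.ones((25,25)))
c=max(cv2.findContours(m,0,1)[0],key=cv2.contourArea)
r=cv2.minAreaRect(np.array([at_z(d,p[0],99)[:2] for p in c],np.float32));print('shell',r)
E
python3 pk.py p1
```

```text
t: 6.45
eef_pos: [515.6, -100.0, 68.6]
eef_rot: [179.8, 0.5, 1.5]
force: [-9.5, -7.2, 3.2]
width: 0.009
gripper_force: 5.1
t: 6.95
eef_pos: [524.4, -98.6, 68.6]
eef_rot: [179.8, 0.4, 1.5]
force: [-7.9, -6.2, 2.0]
width: 0.005
gripper_force: 4.2
pack 0.9 [597.992  15.577]
post_left 0.63 [513.364 107.383]
post_right 0.64 [560.669 233.74 ]
shell ((581.447509765625, 21.390220642089844), (231.82664489746094, 132.33543395996094), 89.04056549072266)
```

```bash
python3 - <<'E'
import cv2
t=cv2.imread('pics/p1.png');cv2.imwrite('pics/p1c.png',cv2.resize(t[140:300,220:420],(800,640))[:600])
E
```

```text
(no output)
```

View pics/p1c.png

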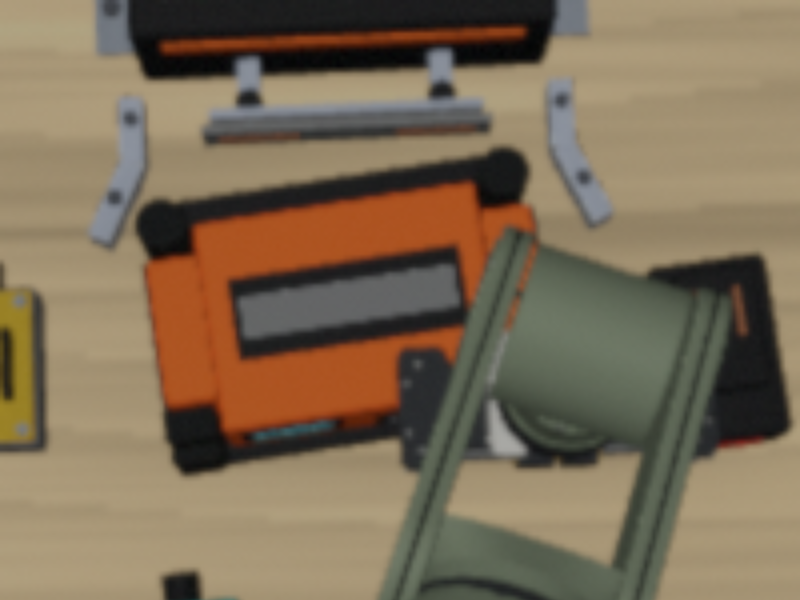

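The pack has slewed left: its far posts are at crop (163,228) and (502,176), about 0.11 rad off the dock line. It has also moved in +y.

```bash
cat > posts.py <<'E'
from h import *
import sys
np.set_printoptions(precision=3,suppress=True)
# far posts as crop pixels (crop x0,y0,scale), top z=105 -> pack pose in dock frame
DY=0.024; D0=np.array([607.,12.0])
def pose(d,l,r):
    L=at_z(d,l,105)[:2];R=at_z(d,r,105)[:2];v=L-R;yaw=np.arctan2(-v[0],v[1])
    u=np.array([np.cos(yaw),np.sin(yaw)]);c=(L+R)/2-64*u
    e=np.array([np.cos(DY),np.sin(DY)]);n=np.array([-e[1],e[0]])
    print('dist',np.linalg.norm(v),'yaw rel',yaw-DY,'centre',c,'dock xy',(c-D0)@e,(c-D0)@n)
    n2=np.array([-u[1],u[0]])
    for s in(1,-1): print('near post',c-80*u+s*104*n2)
    return c,yaw
E
python3 - <<'E'
from posts import *
d=shot('top')
s=lambda u,v:(220+(u+.5)/4-.5,140+(v+.5)/4-.5)
pose(d,s(163,228),s(502,176))
t=lambda u,v:(150+(u+.5)/2.963-.5,150+(v+.5)/2.965-.5)
pose(d,t(352,136),t(608,135))
E
```

```text
dist 204.5719324878365 yaw rel 0.11418480326076066 centre [594.935  15.432] dock xy -11.979231476557441 3.7205820625559887
near post [501.372 107.421]
near post [530.023 -98.596]
dist 205.92665535796095 yaw rel -0.036784206102205654 centre [581.234   4.148] dock xy -25.946892748201737 -7.2318227243872455
near post [502.57  109.162]
near post [499.911 -98.821]
```

```bash
python3 -m crank '[-1.5,0,0,0,0, -2.5,0,0,0,0, -0.9,-3,0,0,0, 0.1,-4.5,0,0,0, 0.1,-4.5,0,0,0]'&& python3 -m crank '[0.2,-4.5,0,0,0, 0.1,-4,0,0,0, 0,0,0,0,0, 0,0,0,0,0, 0,0,0,0,0]'; python3 -c "
from h import *
o=arm.observe();print(o['eef_pos'],o['force'])"
```

```text
t: 7.7
eef_pos: [477.7, 23.1, 69.7]
eef_rot: [-180.0, -0.1, 1.2]
force: [0.6, 0.9, 0.1]
width: 0.005
gripper_force: 0.0
t: 8.2
eef_pos: [478.6, 106.6, 69.4]
eef_rot: [180.0, -0.0, 1.4]
force: [0.3, 0.1, -0.9]
width: 0.002
gripper_force: 0.0
[478.61325104 106.55657104  69.4099878 ] [ 0.31285279  0.14028617 -0.94806739]
```

```bash
python3 -m crank '[0.2,0,0,0,0, 0.2,0,0,0,0, 0.2,0,0,0,0, 0.2,0,0,0,0, 0.2,0,0,0,0]'&& python3 -m crank '[0.2,0,0,0,0, 0.2,0,0,0,0, 0.2,0,0,0,0, 0.2,0,0,0,0, 0.2,0,0,0,0]' && python3 -m crank '[0.2,0,0,0,0, 0.2,0,0,0,0, 0.2,0,0,0,0, 0.2,0,0,0,0, 0.2,0,0,0,0]'
```

```text
t: 8.7
eef_pos: [488.7, 107.3, 69.5]
eef_rot: [-180.0, -0.0, 1.4]
force: [0.3, -0.8, 0.5]
width: 0.005
gripper_force: 0.0
t: 9.2
eef_pos: [495.9, 108.0, 69.0]
eef_rot: [180.0, 0.4, 1.4]
force: [-9.0, -0.3, 6.8]
width: 0.005
gripper_force: 4.2
t: 9.7
eef_pos: [502.4, 109.6, 68.2]
eef_rot: [-179.8, 0.8, 1.4]
force: [-12.1, 4.2, 9.2]
width: 0.008
gripper_force: 6.2
```

```bash
python3 -m crank '[0.2,0,0,0,0, 0.2,0,0,0,0, 0.2,0,0,0,0, 0.2,0,0,0,0, 0.2,0,0,0,0]'&& python3 -m crank '[0.15,0,0,0,0, 0.15,0,0,0,0, 0,0,0,0,0, -1,0,0,0,0, -1.5,0,0,0,0]' && python3 pk.py p2;  python3 - <<'E'
import cv2
t=cv2.imread('pics/p2.png');cv2.imwrite('pics/p2c.png',cv2.resize(t[140:300,220:420],(800,640),interpolation=cv2.INTER_CUBIC)[:600])
E
```

```text
t: 10.2
eef_pos: [512.5, 110.9, 68.0]
eef_rot: [-179.8, 0.7, 1.4]
force: [-12.2, 6.5, 8.0]
width: 0.006
gripper_force: 5.9
t: 10.7
eef_pos: [497.1, 107.9, 69.6]
eef_rot: [180.0, -0.1, 1.4]
force: [0.1, 0.4, 0.2]
width: 0.002
gripper_force: 0.0
pack 0.77 [620.909  13.655]
post_right 0.45 [528.207 -91.448]
shell ((591.995361328125, 12.079177856445312), (236.17372131347656, 110.93084716796875), 89.04056549072266)
```

View pics/p2c.png

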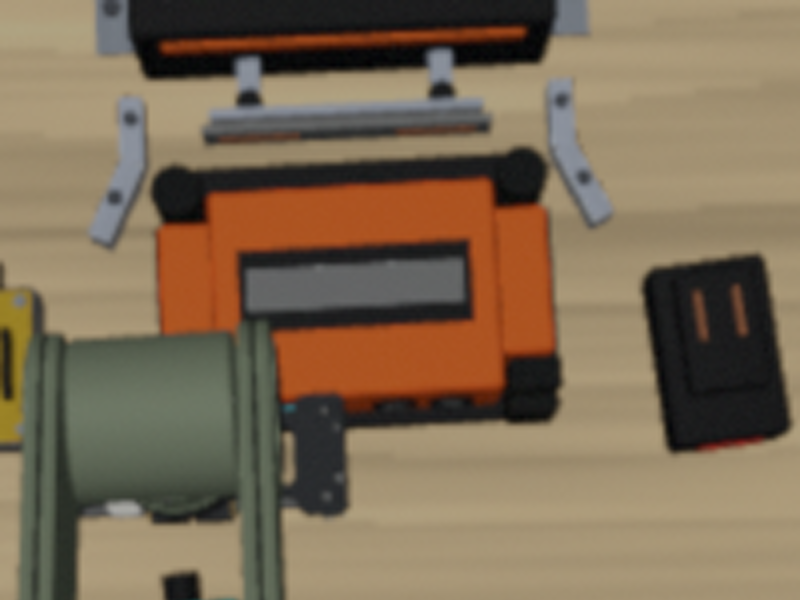

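The pack is now nearly square in the guide mouth. Its far posts are at crop (179,192) and (520,175), with the bar ahead at row ~135.

```bash
python3 - <<'E'
from posts import *
d=shot('top')
s=lambda u,v:(220+(u+.5)/4-.5,140+(v+.5)/4-.5)
pose(d,s(179,192),s(520,175))
E
```

```text
dist 203.80737470294943 yaw rel 0.010145606380997707 centre [605.403  11.82 ] dock xy -1.6006345361860805 -0.1421086819470826
near post [521.899 113.028]
near post [529.    -94.851]
```

```bash
python3 -m crank '[0.3,-0.4,0,0,0, 0.4,0,0,0,0, 0.4,0,0,0,0, 0.2,0,0,0,0, 0.2,0,0,0,0]'&& python3 -m crank '[0.2,0,0,0,0, 0.2,0,0,0,0, 0.2,0,0,0,0, 0.2,0,0,0,0, 0.2,0,0,0,0]' && python3 -m crank '[0.2,0,0,0,0, 0.2,0,0,0,0, 0.2,0,0,0,0, 0,0,0,0,0, 0,0,0,0,0]' && python3 -m crank '[-1.5,0,0,0,0, -2.5,0,0,0,0, 0,3,0,0,0, -0.1,4.5,0,0,0, -0.1,4.5,0,0,0]'&& python3 -m crank '[-0.2,4.5,0,0,0, -0.1,4.5,0,0,0, 0,0,0,0,0, 0,0,0,0,0, 0,0,0,0,0]'
```

```text
t: 11.45
eef_pos: [511.7, 112.1, 69.4]
eef_rot: [180.0, 0.0, 1.4]
force: [0.2, 0.8, 0.5]
width: 0.007
gripper_force: 0.0
t: 11.95
eef_pos: [517.0, 112.4, 68.8]
eef_rot: [180.0, 0.6, 1.4]
force: [-12.2, -0.5, 8.8]
width: 0.005
gripper_force: 5.9
t: 12.45
eef_pos: [521.7, 113.9, 68.5]
eef_rot: [-179.9, 0.7, 1.4]
force: [-11.8, 3.0, 9.2]
width: 0.007
gripper_force: 6.1
t: 12.95
eef_pos: [488.6, -9.2, 69.8]
eef_rot: [180.0, -0.1, 1.5]
force: [1.3, 0.8, -0.5]
width: 0.005
gripper_force: 0.0
t: 13.45
eef_pos: [487.2, -97.5, 69.2]
eef_rot: [-180.0, 0.0, 1.4]
force: [-0.0, -0.7, -0.4]
width: 0.002
gripper_force: 0.0
```

```bash
python3 -m crank '[0.7,0,0,0,0, 0.8,0,0,0,0, 0.8,0,0,0,0, 0.4,0,0,0,0, 0.2,0,0,0,0]'&& python3 -m crank '[0.2,0,0,0,0, 0.2,0,0,0,0, 0.2,0,0,0,0, 0.2,0,0,0,0, 0.2,0,0,0,0]' && python3 -m crank '[0.2,0,0,0,0, 0.2,0,0,0,0, 0.2,0,0,0,0, 0.2,0,0,0,0, 0,0,0,0,0]' && python3 -m crank '[0.1,0,0,0,0, 0,0,0,0,0, -1,0,0,0,0, -2,0,0,0,0, -1,0,0,0,0]' && python3 pk.py p3;  python3 - <<'E'
import cv2
t=cv2.imread('pics/p3.png');cv2.imwrite('pics/p3c.png',cv2.resize(t[140:260,220:420],(800,480),interpolation=cv2.INTER_CUBIC)[:600])
E
```

```text
t: 13.95
eef_pos: [517.2, -97.4, 69.4]
eef_rot: [180.0, -0.0, 1.4]
force: [-0.5, 0.2, 0.5]
width: -0.001
gripper_force: 0.0
t: 14.45
eef_pos: [523.6, -97.6, 69.2]
eef_rot: [-180.0, 0.4, 1.4]
force: [-10.3, -0.9, 7.8]
width: 0.005
gripper_force: 5.1
t: 14.95
eef_pos: [530.4, -98.8, 69.0]
eef_rot: [179.9, 0.5, 1.5]
force: [-10.5, -5.0, 7.1]
width: 0.005
gripper_force: 5.5
t: 15.45
eef_pos: [494.3, -98.0, 69.2]
eef_rot: [-180.0, 0.0, 1.4]
force: [-1.4, 0.5, -0.9]
width: 0.003
gripper_force: 0.0
pack 0.91 [619.867  13.163]
post_left 0.63 [535.531 115.673]
shell ((592.0453491210938, 13.149925231933594), (234.11605834960938, 110.86688995361328), 89.04060363769531)
```

View pics/p3c.png

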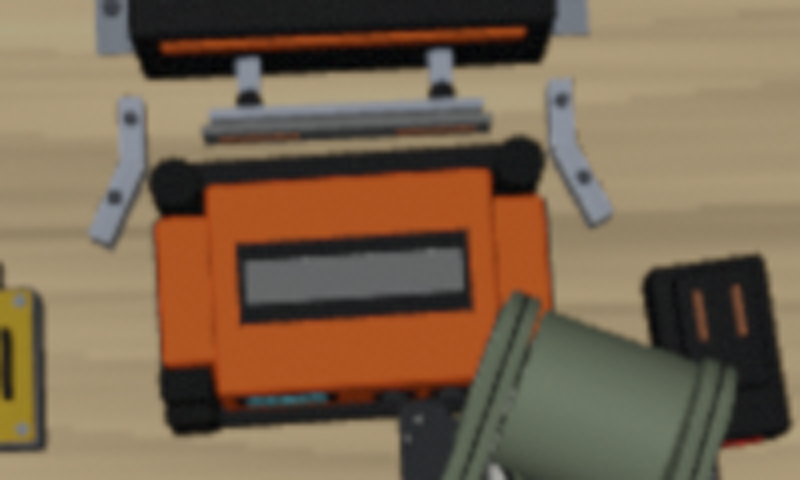

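The far posts are at crop (177,185) and (519,164), so yaw is about +0.022 and there are about 23 mm left to the bar. Next is a left stroke.

```bash
python3 -m crank '[0.1,-4.2,0,0,0, 0.1,-4.2,0,0,0, 0.1,-4.2,0,0,0, 0.1,-4.2,0,0,0, 0.1,-4.2,0,0,0]'&& python3 -m crank '[0.6,0,0,0,0, 0.8,0,0,0,0, 0.6,0,0,0,0, 0.2,0,0,0,0, 0.2,0,0,0,0]' && python3 -m crank '[0.2,0,0,0,0, 0.2,0,0,0,0, 0.2,0,0,0,0, 0.2,0,0,0,0, 0.2,0,0,0,0]' && python3 -m crank '[0.2,0,0,0,0, 0.2,0,0,0,0, 0.1,0,0,0,0, 0,0,0,0,0, 0,0,0,0,0]'
```

```text
t: 16.15
eef_pos: [496.4, 113.8, 69.9]
eef_rot: [-180.0, -0.1, 1.4]
force: [-0.1, -0.8, -0.7]
width: 0.008
gripper_force: 0.0
t: 16.65
eef_pos: [519.5, 111.1, 69.3]
eef_rot: [180.0, 0.1, 1.3]
force: [-1.2, 0.3, 1.4]
width: 0.005
gripper_force: 1.0
t: 17.15
eef_pos: [524.1, 112.8, 68.7]
eef_rot: [-179.9, 0.7, 1.4]
force: [-12.4, 1.2, 10.7]
width: 0.004
gripper_force: 6.6
t: 17.65
eef_pos: [528.0, 113.7, 68.3]
eef_rot: [-179.9, 0.8, 1.4]
force: [-14.1, 3.1, 9.9]
width: 0.005
gripper_force: 6.8
```

```bash
python3 -m crank '[0.2,0,0,0,0, 0.2,0,0,0,0, 0.2,0,0,0,0, 0.2,0,0,0,0, 0.1,0,0,0,0]' && python3 -m crank '[-1.5,0,0,0,0, -2,0,0,0,0, 0,3.5,0,0,0, -0.1,4.5,0,0,0, -0.1,4.5,0,0,0]'&& python3 -m crank '[-0.2,4.5,0,0,0, -0.1,4,0,0,0, 0,0,0,0,0, 1.1,0,0,0,0, 1.0,0,0,0,0]' && python3 -m crank '[0.3,0,0,0,0, 0.2,0,0,0,0, 0.2,0,0,0,0, 0.2,0,0,0,0, 0.2,0,0,0,0]'
```

```text
t: 18.15
eef_pos: [537.2, 115.0, 68.1]
eef_rot: [-179.8, 0.8, 1.3]
force: [-12.5, 6.0, 7.7]
width: 0.007
gripper_force: 6.5
t: 18.65
eef_pos: [509.6, -14.1, 69.7]
eef_rot: [180.0, -0.1, 1.5]
force: [0.7, -0.3, 0.5]
width: 0.003
gripper_force: 0.0
t: 19.15
eef_pos: [529.6, -97.1, 69.4]
eef_rot: [180.0, 0.1, 1.4]
force: [-10.0, -6.0, 5.4]
width: 0.006
gripper_force: 5.8
t: 19.65
eef_pos: [537.2, -97.5, 69.1]
eef_rot: [179.8, 0.6, 1.6]
force: [-12.4, -7.2, 6.6]
width: 0.003
gripper_force: 5.8
```

```bash
python3 -m crank '[0.2,0,0,0,0, 0.2,0,0,0,0, 0.1,0,0,0,0, 0.1,0,0,0,0, 0,0,0,0,0]'; python3 -m crank '[-1.5,0,0,0,0, -1.5,0,0,0,0, -0.2,0,0,0,0, 0,0,0,0,0, 0,0,0,0,0]';python3 pk.py p4; python3 - <<'E'
import cv2
t=cv2.imread('pics/p4.png');cv2.imwrite('pics/p4c.png',cv2.resize(t[140:260,220:420],(800,480),interpolation=cv2.INTER_CUBIC)[:600])
E
```

```text
t: 20.15
eef_pos: [543.1, -97.1, 68.8]
eef_rot: [179.9, 0.5, 1.6]
force: [-10.2, -6.5, 5.4]
width: 0.003
gripper_force: 5.4
t: 20.65
eef_pos: [515.7, -97.2, 69.7]
eef_rot: [180.0, -0.1, 1.5]
force: [-0.0, 0.5, 0.0]
width: 0.008
gripper_force: 0.0
pack 0.61 [632.979   8.854]
post_left 0.62 [550.332 120.16 ]
post_right 0.21 [ 567.659 -486.377]
shell ((600.4356079101562, 14.086891174316406), (232.004150390625, 94.11995697021484), 89.04056549072266)
```

View pics/p4c.png

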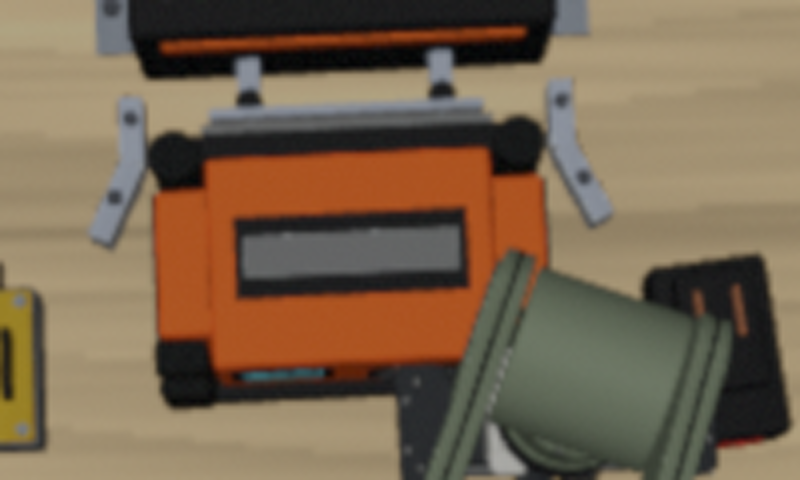

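The far posts are at crop (176,158) and (519,143), so the pack is nearly square, centred between the rails and very close to the bar (row ~125). From here I use small strokes. I'll also track the bar's top edge in the pictures as a contact check.

```bash
cat > bar.py <<'E'
from h import *
import sys
def up(f): return cv2.GaussianBlur(cv2.resize(cv2.cvtColor(f,cv2.COLOR_BGR2GRAY)[150:185,255:350],None,fx=8,fy=8,interpolation=cv2.INTER_CUBIC),(0,0),3)
def shift(f,ref,c0,c1,r0=160,r1=168.5):
    A,B=up(ref),up(f);y0,y1=int((r0-150)*8),int((r1-150)*8);x0,x1=(c0-255)*8,(c1-255)*8
    t=A[y0:y1,x0:x1];m=cv2.matchTemplate(B[y0-24:y1+24,x0-8:x1+8],t,cv2.TM_CCOEFF_NORMED)
    _,v,_,p=cv2.minMaxLoc(m);return (24-p[1])/8,round(v,3)
def report(f,tag):
    ref=cv2.imread('pics/p2.png')
    print(tag,'bar shift px(2.2mm) L',shift(f,ref,274,300),'R',shift(f,ref,312,338),'box',shift(f,ref,262,350,152,158))
if __name__=='__main__':
    for n in sys.argv[1:]: report(cv2.imread(f'pics/{n}.png'),n)
    d=shot('top','now');report(d['frame'][:,:,::-1],'now')
    for n in('pack','post_left','post_right'):
        for r in landmark_of(n,'top')[:1]: print(n,round(r['p'],2),at_z(d,r['point'],60 if 'post' in n else 0)[:2].round(1))
E
python3 bar.py p1 p3 p4
python3 -m crank '[0.1,-4.2,0,0,0, 0.1,-4.2,0,0,0, 0.1,-4.2,0,0,0, 0.1,-4.2,0,0,0, 0.1,-4.4,0,0,0]'&& python3 -m crank '[0.5,0,0,0,0, 0.5,0,0,0,0, 0.3,0,0,0,0, 0.2,0,0,0,0, 0.1,0,0,0,0]' &&  python3 -m crank '[0.2,0,0,0,0, 0.2,0,0,0,0, 0.1,0,0,0,0, 0.1,0,0,0,0, 0,0,0,0,0]'; python3 bar.py
```

```text
t: 21.35
eef_pos: [514.5, 115.7, 69.7]
eef_rot: [180.0, -0.0, 1.4]
force: [0.6, -0.5, 0.2]
width: 0.007
gripper_force: 0.0
t: 21.85
eef_pos: [530.7, 113.3, 69.4]
eef_rot: [180.0, 0.0, 1.3]
force: [0.0, 0.0, -0.5]
width: 0.004
gripper_force: 0.0
t: 22.35
eef_pos: [535.8, 114.7, 69.3]
eef_rot: [180.0, 0.1, 1.4]
force: [-1.3, -0.8, 0.4]
width: 0.003
gripper_force: 0.6Traceback (most recent call last):
  File "bar.py", line 12, in <module>
    for n in sys.argv[1:]: report(cv2.imread(f'pics/{n}.png'),n)
                           ~~~~~~^^^^^^^^^^^^^^^^^^^^^^^^^^^^^^^
  File "bar.py", line 10, in report
    print(tag,'bar shift px(2.2mm) L',shift(f,ref,274,300),'R',shift(f,ref,312,338),'box',shift(f,ref,262,350,152,158))
                                                                                          ~~~~~^^^^^^^^^^^^^^^^^^^^^^^
  File "bar.py", line 6, in shift
    t=A[y0:y1,x0:x1];m=cv2.matchTemplate(B[y0-24:y1+24,x0-8:x1+8],t,cv2.TM_CCOEFF_NORMED)
                       ~~~~~~~~~~~~~~~~~^^^^^^^^^^^^^^^^^^^^^^^^^^^^^^^^^^^^^^^^^^^^^^^^^
cv2.error: OpenCV(4.12.0) /io/opencv/modu
[... 387 characters left out ...]
py", line 10, in report
    print(tag,'bar shift px(2.2mm) L',shift(f,ref,274,300),'R',shift(f,ref,312,338),'box',shift(f,ref,262,350,152,158))
                                                                                          ~~~~~^^^^^^^^^^^^^^^^^^^^^^^
  File "bar.py", line 6, in shift
    t=A[y0:y1,x0:x1];m=cv2.matchTemplate(B[y0-24:y1+24,x0-8:x1+8],t,cv2.TM_CCOEFF_NORMED)
                       ~~~~~~~~~~~~~~~~~^^^^^^^^^^^^^^^^^^^^^^^^^^^^^^^^^^^^^^^^^^^^^^^^^
cv2.error: OpenCV(4.12.0) /io/opencv/modules/imgproc/src/templmatch.cpp:1179: error: (-215:Assertion failed) _img.size().height <= _templ.size().height && _img.size().width <= _templ.size().width in function 'matchTemplate'
```

```bash
sed -i 's/shift(f,ref,262,350,152,158)/shift(f,ref,264,346,154,158)/; s/\[:,:,::-1\],.now.)/[:,:,::-1].copy(),"now")/' bar.py; python3 bar.py p1 p3 p4;  python3 -m crank '[0.2,0,0,0,0, 0.1,0,0,0,0, 0.1,0,0,0,0, 0.1,0,0,0,0, 0.1,0,0,0,0]'; python3 bar.py
```

```text
p1 bar shift px(2.2mm) L (0.0, 1.0) R (0.0, 1.0) box (0.0, 1.0)
p3 bar shift px(2.2mm) L (0.0, 1.0) R (0.0, 1.0) box (0.0, 1.0)
p4 bar shift px(2.2mm) L (0.0, 1.0) R (0.0, 1.0) box (0.0, 0.999)
now bar shift px(2.2mm) L (0.0, 1.0) R (0.0, 1.0) box (0.0, 1.0)
pack 0.98 [633.3  14. ]
post_right 0.63 [541.6 -98.4]
t: 23.1
eef_pos: [538.0, 114.9, 69.2]
eef_rot: [180.0, 0.6, 1.4]
force: [-12.3, -1.6, 11.3]
width: 0.002
gripper_force: 6.6
now bar shift px(2.2mm) L (0.0, 1.0) R (0.0, 1.0) box (0.0, 1.0)
post_right 0.69 [ 362.3 -323.9]
```

```bash
  python3 -m crank '[0.1,0,0,0,0, 0.1,0,0,0,0, 0.1,0,0,0,0, 0.1,0,0,0,0, 0.1,0,0,0,0]'; python3 bar.py;  python3 -m crank '[0.1,0,0,0,0, 0.1,0,0,0,0, 0,0,0,0,0, 0,0,0,0,0, 0,0,0,0,0]'; python3 bar.py
```

```text
t: 23.8
eef_pos: [541.8, 116.2, 68.8]
eef_rot: [-179.9, 0.7, 1.4]
force: [-13.5, 2.4, 9.9]
width: 0.004
gripper_force: 6.7
now bar shift px(2.2mm) L (0.0, 1.0) R (0.0, 1.0) box (0.0, 1.0)
pack 0.91 [636.7  15.4]
post_right 0.5 [548.  -96.1]
t: 24.5
eef_pos: [543.6, 116.5, 68.6]
eef_rot: [-179.9, 0.7, 1.4]
force: [-13.3, 2.6, 10.0]
width: 0.004
gripper_force: 6.8
now bar shift px(2.2mm) L (0.0, 1.0) R (0.0, 1.0) box (0.0, 1.0)
pack 0.59 [636.7  15.2]
post_right 0.65 [545.9 -93.6]
```

```bash
python3 -m crank '[-1.0,0,0,0,0, -2,0,0,0,0, -0.5,3.5,0,0,0, -0.1,4.5,0,0,0, -0.1,4.5,0,0,0]'&& python3 -m crank '[-0.2,4.5,0,0,0, -0.1,4.3,0,0,0, 0,0,0,0,0, 0.9,0,0,0,0, 0.7,0,0,0,0]' && python3 -m crank '[0.3,0,0,0,0, 0.3,0,0,0,0, 0.2,0,0,0,0, 0.2,0,0,0,0, 0.2,0,0,0,0]'; python3 bar.py; python3 -m crank '[0.2,0,0,0,0, 0.2,0,0,0,0, 0.1,0,0,0,0, 0.1,0,0,0,0, 0.1,0,0,0,0]'; python3 bar.py
```

```text
t: 25.2
eef_pos: [516.2, -11.6, 70.0]
eef_rot: [180.0, -0.2, 1.5]
force: [0.4, -0.0, -0.2]
width: 0.002
gripper_force: 0.0
t: 25.7
eef_pos: [531.5, -97.6, 69.6]
eef_rot: [-180.0, -0.1, 1.4]
force: [-0.4, -0.8, -0.1]
width: 0.006
gripper_force: 0.0
t: 26.2
eef_pos: [541.5, -97.5, 69.3]
eef_rot: [-180.0, 0.2, 1.4]
force: [-4.2, -0.9, 3.4]
width: 0.008
gripper_force: 2.3
now bar shift px(2.2mm) L (0.0, 1.0) R (0.0, 1.0) box (0.0, 0.999)
pack 0.65 [641.6  14.8]
post_left 0.56 [555.3 120.4]
t: 26.9
eef_pos: [546.2, -98.9, 69.1]
eef_rot: [179.9, 0.4, 1.4]
force: [-10.8, -2.9, 7.7]
width: 0.002
gripper_force: 5.5
now bar shift px(2.2mm) L (0.0, 1.0) R (0.0, 1.0) box (0.0, 1.0)
post_left 0.64 [565.  113.7]
```

```bash
python3 -m crank '[0.1,0,0,0,0, 0.1,0,0,0,0, 0.1,0,0,0,0, 0.1,0,0,0,0, 0,0,0,0,0]'; python3 bar.py;python3 -m crank '[0.1,0,0,0,0, 0.1,0,0,0,0, 0.1,0,0,0,0, 0.1,0,0,0,0, 0,0,0,0,0]'; python3 bar.py
```

```text
t: 27.6
eef_pos: [549.6, -99.6, 69.2]
eef_rot: [179.9, 0.5, 1.4]
force: [-11.8, -4.9, 8.6]
width: 0.001
gripper_force: 6.3
now bar shift px(2.2mm) L (0.0, 1.0) R (0.0, 0.994) box (0.0, 1.0)
pack 0.87 [645.4  10.9]
post_left 0.68 [563.5 111.8]
post_right 0.42 [ 573.4 -486. ]
t: 28.3
eef_pos: [551.1, -99.7, 69.2]
eef_rot: [179.9, 0.8, 1.5]
force: [-19.4, -5.9, 13.4]
width: 0.006
gripper_force: 9.8
now bar shift px(2.2mm) L (0.0, 1.0) R (0.0, 0.993) box (0.0, 1.0)
pack 0.75 [636.6   9.3]
post_left 0.5 [564.1 117.8]
```

The force jumped, so I'm backing off and looking.

```bash
python3 -m crank '[-1,0,0,0,0, -2,0,0,0,0, -2,0,0,0,0, 0,0,0,0,0, 0,0,0,0,0]'; python3 bar.py; python3 - <<'E'
from h import *
t=cv2.imread('pics/now.png');d=shot('side')
a=cv2.resize(t[140:235,240:370],(800,585),interpolation=cv2.INTER_CUBIC)
b=cv2.resize(d['frame'][180:270,190:310,::-1],(800,600),interpolation=cv2.INTER_CUBIC)
cv2.imwrite('pics/p5c.png',np.vstack([cv2.resize(a,(411,300)),cv2.resize(b,(400,300))[:, :400] if 0 else cv2.resize(b,(411,300))]))
E
```

```text
t: 29.0
eef_pos: [508.7, -99.4, 69.9]
eef_rot: [180.0, -0.2, 1.4]
force: [0.2, -0.2, 0.5]
width: 0.008
gripper_force: 0.0
now bar shift px(2.2mm) L (0.0, 1.0) R (0.125, 0.992) box (0.0, 1.0)
pack 0.7 [642.2  18.1]
post_left 0.56 [556.1 115.2]
```

View pics/p5c.png

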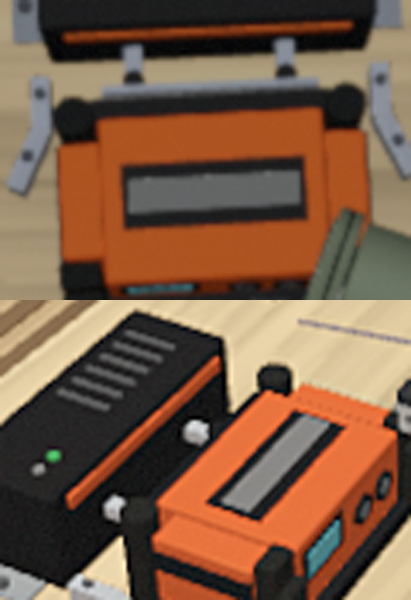

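```bash
python3 - <<'E'
from posts import *
d=shot('top');f=d['frame']
g=lambda a:cv2.cvtColor(a,cv2.COLOR_BGR2GRAY)
A,B,C=g(cv2.imread('pics/p2.png')),g(cv2.imread('pics/p4.png')),g(f[:,:,::-1].copy())
for c in(278,290,300,312,322,336):
    print(c);[print(x[160:180,c-1:c+2].mean(1).astype(int)) for x in(A,B,C)]
s=lambda u,v:(240+(u+.5)/3.162-.5,140+(v+.5)/3.158-.5)
pose(d,s(74,118),s(344,104))
for x in (99,107,129): # bar top-front edge at z=62, y=0 and pack far top edge z=105
    print(x,proj(d,[607+x,14.5,62]),proj(d,[607+x,14.5,105]),proj(d,[607+x+12,14.5,62]))
E
```

```text
278
[144 152 150 139 127 122 131 140 139 112  90  95  90  73  64  68 115 133
 136 137]
[144 152 151 139 128 122 131 139 139 113  91  95  90  63  33  28  28  28
  35  63]
[144 152 150 139 128 122 131 140 139 112  86  63  35  29  28  28  39  73
  96 104]
290
[152 156 157 159 160 160 151 141 124  98  94  97  80  71  65  88 122 134
 136 136]
[153 156 157 159 160 159 151 141 124  98  94  98  75  41  29  29  29  30
  40  81]
[152 156 158 159 160 160 151 141 124  99  68  39  28  29  28  31  49  86
 102 105]
300
[152 156 158 160 161 156 148 139 112  89  95  90  67  47  58 115 136 137
 138 136]
[153 156 158 159 161 156 147 139 113  89  94  91  63  32  29  28  27  35
  64  92]
[152 156 158 160 161 157 147 139 111  78  55  32  29  28  28  40  81 100
 103 104]
312
[154 156 159 160 160 151 140 122  96  93  97  79  54  50  85 124 137 137
 136 111]
[153 156 159 160 160 152 140 122  96  93  97  75  42  28  29  28  28  39
  80 100]
[154 156 159 160 159 152 140 123  98  65  35  28  28  27  34  61  91 102
 104 104]
322
[154 156 159 160 156 146 137 112  89  94  94  74  65  70 117 139 139 138
 135  98]
[154 156 159 160 157 147 137 111  89  94  93  67  34  28  27  28  35  65
  93 103]
[154 157 159 160 157 146 137 111  69  42  30  28  27  27  39  81 100 104
 104 104]
336
[154 157 158 159 149 137 120  95  92  97  81  70  66  90 126 140 140 137
 105  51]
[153 157 159 158 149 138 120  95  92  97  74  39  27  28  26  29  44  83
 100 104]
[154 156 158 158 149 138 120  89  54  31  28  28  27  39  78  99 104 104
 104 104]
dist 204.5761452215193 yaw rel 0.01253942236700463 centre [631.507  14.196] dock xy 24.552728173701322 1.6075610052412204
near post [547.761 115.204]
near post [555.36  -92.657]
99 [306.674 174.611] [306.581 170.48 ] [306.592 169.845]
107 [306.619 171.432] [306.524 167.211] [306.537 166.672]
129 [306.468 162.712] [306.368 158.244] [306.386 157.968]
```

```bash
python3 -m crank '[0.1,-4.2,0,0,0, 0.1,-4.2,0,0,0, 0.1,-4.2,0,0,0, 0.1,-4.2,0,0,0, 0.1,-4.4,0,0,0]'&& python3 -m crank '[0.8,0,0,0,0, 0.8,0,0,0,0, 0.6,0,0,0,0, 0.2,0,0,0,0, 0.2,0,0,0,0]' &&  python3 -m crank '[0.1,0,0,0,0, 0.1,0,0,0,0, 0.1,0,0,0,0, 0.1,0,0,0,0, 0.1,0,-0.05,0,0]'; python3 -m crank '[0.1,0,-0.05,0,0, 0.1,0,-0.05,0,0, 0.1,0,-0.05,0,0, 0,0,0,0,0, 0,0,0,0,0]'; python3 bar.py
```

```text
t: 29.8
eef_pos: [507.6, 114.7, 69.6]
eef_rot: [180.0, -0.0, 1.4]
force: [0.8, 0.0, 0.2]
width: 0.009
gripper_force: 0.0
t: 30.3
eef_pos: [533.7, 112.4, 69.3]
eef_rot: [180.0, 0.0, 1.3]
force: [0.1, 0.7, -0.1]
width: 0.005
gripper_force: 0.0
t: 30.8
eef_pos: [538.2, 113.9, 69.9]
eef_rot: [180.0, 0.0, 1.4]
force: [0.1, -0.3, -0.3]
width: 0.004
gripper_force: 0.0
t: 31.3
eef_pos: [540.8, 114.0, 71.3]
eef_rot: [-180.0, 0.1, 1.4]
force: [-1.8, -0.0, 0.6]
width: 0.005
gripper_force: 0.6
now bar shift px(2.2mm) L (0.0, 1.0) R (0.125, 0.992) box (0.0, 1.0)
post_right 0.46 [555.9 -96.3]
```

```bash
python3 -m crank '[0.1,0,-0.03,0,0, 0.1,0,-0.03,0,0, 0.1,0,-0.03,0,0, 0.1,0,-0.02,0,0, 0,0,0,0,0]'; python3 bar.py; python3 -m crank '[0.1,0,0,0,0, 0.1,0,0,0,0, 0.1,0,0,0,0, 0,0,0,0,0, 0,0,0,0,0]'; python3 bar.py
```

```text
t: 32.0
eef_pos: [542.7, 114.6, 71.4]
eef_rot: [-179.9, 0.3, 1.4]
force: [-5.5, 2.4, -0.6]
width: 0.007
gripper_force: 3.0
now bar shift px(2.2mm) L (0.0, 1.0) R (0.125, 0.993) box (0.0, 1.0)
pack 0.97 [636.7  14.4]
post_left 0.21 [558.5 238.1]
post_right 0.61 [549.  -97.8]
t: 32.7
eef_pos: [543.9, 114.8, 71.4]
eef_rot: [-179.9, 0.6, 1.4]
force: [-11.2, 2.9, 4.3]
width: 0.004
gripper_force: 5.3
now bar shift px(2.2mm) L (0.0, 1.0) R (0.125, 0.993) box (0.0, 0.999)
pack 0.94 [643.   19.9]
post_right 0.42 [554.5 -89.7]
```

```bash
python3 -m crank '[0.1,0,-0.03,0,0, 0.1,0,-0.03,0,0, 0.1,0,-0.03,0,0, 0,0,0,0,0, 0,0,0,0,0]'; python3 bar.py|head -1; python3 -m crank '[0.1,0,-0.03,0,0, 0.1,0,-0.03,0,0, 0.1,0,0,0,0, 0,0,0,0,0, 0,0,0,0,0]'; python3 bar.py
```

```text
t: 33.4
eef_pos: [545.1, 115.1, 71.4]
eef_rot: [-179.9, 0.8, 1.4]
force: [-14.1, 2.1, 3.9]
width: 0.005
gripper_force: 6.4
now bar shift px(2.2mm) L (0.0, 1.0) R (0.125, 0.994) box (0.0, 1.0)
t: 34.1
eef_pos: [546.6, 115.5, 71.5]
eef_rot: [-179.9, 1.0, 1.4]
force: [-14.5, 3.2, 4.1]
width: 0.008
gripper_force: 7.6
now bar shift px(2.2mm) L (0.0, 1.0) R (0.0, 0.995) box (0.0, 1.0)
pack 0.96 [641.4  18.2]
post_right 0.68 [555.9 -96.3]
```

```bash
python3 -m crank '[0.1,0,-0.02,0,0, 0.1,0,-0.02,0,0, 0.1,0,-0.02,0,0, 0,0,0,0,0, 0,0,0,0,0]'; python3 bar.py|head -1; python3 -m crank '[-1.0,0,0,0,0, -2,0,0,0,0, -0.5,3.5,0,0,0, -0.1,4.5,0,0,0, -0.1,4.5,0,0,0]'&& python3 -m crank '[-0.2,4.5,0.2,0,0, -0.1,4.3,0,0,0, 0,0,0,0,0, 0.9,0,0,0,0, 0.9,0,0,0,0]' && python3 -m crank '[0.5,0,0,0,0, 0.3,0,0,0,0, 0.1,0,0,0,0, 0.1,0,0,0,0, 0.1,0,-0.05,0,0]'; python3 bar.py
```

```text
t: 34.8
eef_pos: [548.5, 116.0, 71.5]
eef_rot: [-179.8, 1.1, 1.4]
force: [-16.6, 5.3, 2.6]
width: 0.003
gripper_force: 8.2
now bar shift px(2.2mm) L (0.0, 1.0) R (0.0, 0.993) box (0.0, 0.999)
t: 35.5
eef_pos: [525.0, -12.9, 75.7]
eef_rot: [179.9, -0.3, 1.5]
force: [1.2, 0.3, 0.4]
width: 0.004
gripper_force: 0.0
t: 36.0
eef_pos: [541.7, -98.6, 73.0]
eef_rot: [180.0, -0.1, 1.4]
force: [-0.5, 0.5, -1.0]
width: 0.007
gripper_force: 0.0
t: 36.5
eef_pos: [549.3, -98.1, 72.4]
eef_rot: [-180.0, 0.3, 1.5]
force: [-6.9, -1.9, 1.1]
width: 0.005
gripper_force: 3.1
now bar shift px(2.2mm) L (0.0, 1.0) R (0.0, 0.99) box (0.0, 1.0)
pack 0.78 [635.9  12.9]
post_left 0.56 [568.5 120.2]
```

```bash
python3 -m crank '[0.1,0,-0.03,0,0, 0.1,0,-0.03,0,0, 0.1,0,-0.03,0,0, 0,0,0,0,0, 0,0,0,0,0]'; python3 bar.py|head -1; python3 -m crank '[0.1,0,-0.03,0,0, 0.1,0,-0.03,0,0, 0.1,0,0,0,0, 0,0,0,0,0, 0,0,0,0,0]'; python3 bar.py|head -1
```

```text
t: 37.2
eef_pos: [551.0, -99.0, 72.4]
eef_rot: [180.0, 0.4, 1.5]
force: [-7.3, -3.8, -0.2]
width: 0.005
gripper_force: 3.6
now bar shift px(2.2mm) L (0.0, 1.0) R (0.125, 0.982) box (0.0, 1.0)
t: 37.9
eef_pos: [551.9, -99.0, 72.5]
eef_rot: [180.0, 0.7, 1.5]
force: [-11.4, -4.1, 2.0]
width: 0.005
gripper_force: 5.7
now bar shift px(2.2mm) L (0.0, 1.0) R (0.125, 0.981) box (0.0, 1.0)
```

```bash
python3 -m crank '[0.1,0,-0.02,0,0, 0.1,0,-0.02,0,0, 0.1,0,-0.02,0,0, 0,0,0,0,0, 0,0,0,0,0]'; python3 bar.py|head -1; python3 -m crank '[0.1,0,-0.02,0,0, 0.1,0,-0.02,0,0, 0,0,0,0,0, 0,0,0,0,0, 0,0,0,0,0]'; python3 bar.py; cp pics/now.png pics/n1.png; python3 - <<'E'
import cv2
g=lambda n:cv2.cvtColor(cv2.imread(f'pics/{n}.png'),cv2.COLOR_BGR2GRAY)
for c in(278,300,336):
    print(c);[print(g(n)[160:178,c-1:c+2].mean(1).astype(int)) for n in('p2','n1')]
E
```

```text
t: 38.6
eef_pos: [553.1, -99.1, 72.5]
eef_rot: [180.0, 1.0, 1.5]
force: [-12.9, -5.7, 3.2]
width: 0.001
gripper_force: 7.4
now bar shift px(2.2mm) L (0.0, 1.0) R (0.25, 0.979) box (0.0, 1.0)
t: 39.3
eef_pos: [554.4, -99.3, 72.5]
eef_rot: [180.0, 1.0, 1.5]
force: [-15.0, -6.6, 3.0]
width: 0.006
gripper_force: 7.9
now bar shift px(2.2mm) L (0.0, 0.999) R (0.25, 0.968) box (0.0, 1.0)
pack 0.91 [639.8  16.1]
post_right 0.52 [ 370.3 -328.6]
278
[144 152 150 139 127 122 131 140 139 112  90  95  90  73  64  68 115 133]
[145 153 151 140 129 123 132 140 134 100  51  31  29  28  29  43  82 100]
300
[152 156 158 160 161 156 148 139 112  89  95  90  67  47  58 115 136 137]
[154 157 159 161 161 157 148 135  99  47  30  28  29  30  48  85 102 105]
336
[154 157 158 159 149 137 120  95  92  97  81  70  66  90 126 140 140 137]
[154 157 159 159 150 137 107  58  30  28  28  27  39  81 100 104 105 104]
```

```bash
python3 -m crank '[-1.0,0,0,0,0, -1.6,-2,0,0,0, 0.1,-4.5,0.1,0,0, 0.1,-4.5,0,0,0, 0.1,-4.5,0,0,0]'&& python3 -m crank '[0.1,-4.5,0,0,0, 0,-1.3,0,0,0, 0.7,0,0,0,0, 0.5,0,0,0,0, 0.4,0,0,0,0]' && python3 -m crank '[0.2,0,0,0,0, 0.1,0,-0.03,0,0, 0.1,0,-0.03,0,0, 0.1,0,-0.03,0,0, 0.1,0,-0.02,0,0]'
```

```text
t: 40.0
eef_pos: [536.2, 57.6, 75.0]
eef_rot: [-180.0, -0.2, 1.3]
force: [0.7, 0.4, -0.3]
width: 0.002
gripper_force: 0.0
t: 40.5
eef_pos: [547.3, 113.9, 74.0]
eef_rot: [-179.9, 0.6, 1.3]
force: [-14.0, 4.3, 10.6]
width: 0.004
gripper_force: 7.0
t: 41.0
eef_pos: [549.0, 113.9, 73.8]
eef_rot: [-179.9, 1.2, 1.3]
force: [-19.0, 3.9, 12.0]
width: 0.008
gripper_force: 9.7
```

```bash
python3 -m crank '[-0.1,0,-0.05,0,0, 0,0,-0.05,0,0, 0,0,-0.05,0,0, 0,0,0,0,0, 0,0,0,0,0]'; python3 bar.py|head -1;python3 -m crank '[0.1,0,-0.03,0,0, 0.1,0,-0.03,0,0, 0,0,-0.02,0,0, 0,0,0,0,0, 0,0,0,0,0]'; python3 bar.py|head -1
```

```text
t: 41.5
eef_pos: [548.2, 113.9, 73.9]
eef_rot: [-179.8, 1.1, 1.3]
force: [-14.6, 4.6, 2.5]
width: 0.006
gripper_force: 7.1
now bar shift px(2.2mm) L (0.0, 0.998) R (0.25, 0.969) box (0.0, 1.0)
t: 42.2
eef_pos: [548.9, 114.1, 73.9]
eef_rot: [-179.8, 1.3, 1.3]
force: [-15.6, 5.4, 1.9]
width: 0.006
gripper_force: 7.8
now bar shift px(2.2mm) L (0.125, 0.996) R (0.25, 0.966) box (0.0, 0.999)
```

```bash
python3 -m crank '[0.1,0,-0.03,0,0, 0.1,0,-0.02,0,0, 0.1,0,-0.02,0,0, 0,0,0,0,0, 0,0,0,0,0]'; python3 bar.py|head -1; cp pics/now.png pics/n2.png;  python3 - <<'E'
import cv2
g=lambda n:cv2.cvtColor(cv2.imread(f'pics/{n}.png'),cv2.COLOR_BGR2GRAY)
for c in(278,300,336):
    print(c);[print(g(n)[160:178,c-1:c+2].mean(1).astype(int)) for n in('p2','n1','n2')]
E
```

```text
t: 42.9
eef_pos: [550.2, 114.3, 73.9]
eef_rot: [-179.8, 1.5, 1.3]
force: [-17.7, 5.8, 2.2]
width: 0.004
gripper_force: 9.1
now bar shift px(2.2mm) L (0.125, 0.988) R (0.375, 0.952) box (0.0, 1.0)
278
[144 152 150 139 127 122 131 140 139 112  90  95  90  73  64  68 115 133]
[145 153 151 140 129 123 132 140 134 100  51  31  29  28  29  43  82 100]
[144 153 151 140 128 123 132 137 111  62  33  29  30  27  39  77  98 104]
300
[152 156 158 160 161 156 148 139 112  89  95  90  67  47  58 115 136 137]
[154 157 159 161 161 157 148 135  99  47  30  28  29  30  48  85 102 105]
[154 157 159 161 161 157 146 119  74  35  29  28  30  42  81 101 105 104]
336
[154 157 158 159 149 137 120  95  92  97  81  70  66  90 126 140 140 137]
[154 157 159 159 150 137 107  58  30  28  28  27  39  81 100 104 105 104]
[154 157 159 159 149 136 102  52  30  28  28  30  45  84 101 104 104 104]
```

```bash
python3 - <<'E'
from h import *
t=cv2.imread('pics/n2.png');d=shot('side','s2')
a=cv2.resize(t[150:200,240:373],(800,301),interpolation=cv2.INTER_CUBIC)
b=cv2.resize(d['frame'][195:260,190:340,::-1],(690,299),interpolation=cv2.INTER_CUBIC)
b=cv2.copyMakeBorder(b,0,0,0,110,0)
cv2.imwrite('pics/p6c.png',np.vstack([a,b]))
E
```

```text
(no output)
```

View pics/p6c.png

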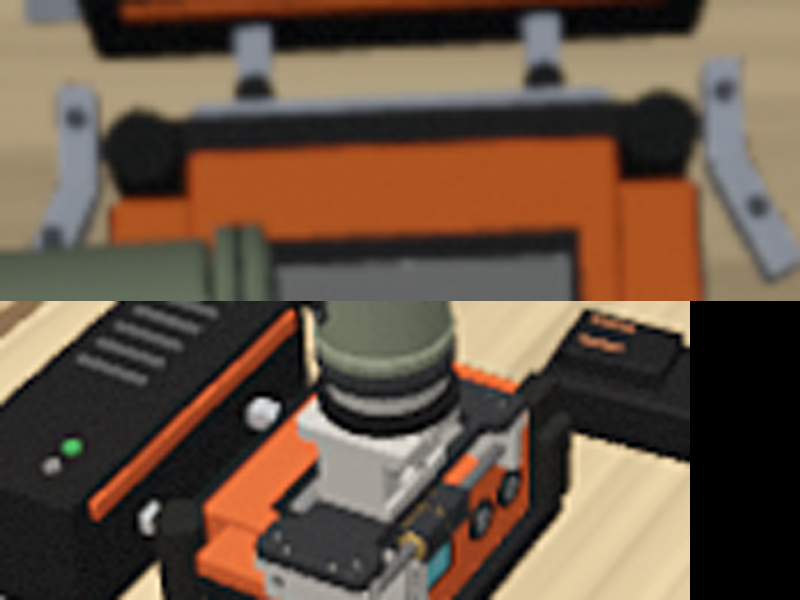

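The pack is centred: the gap to each rail is about 6–8 crop px, at (100,150) and (705,150). It is nearly square, and the bar strip is at rows 92–110. Going to the right post now.

```bash
python3 -m crank '[-1.0,0,0.2,0,0, -1.6,1.5,0,0,0, 0,4.5,0,0,0, -0.1,4.5,0,0,0, -0.1,4.5,0,0,0]'&& python3 -m crank '[-0.2,4.5,0,0,0, -0.1,2,0,0,0, 0.8,0,0,0,0, 0.8,0,0,0,0, 0.4,0,0,0,0]' && python3 -m crank '[0.2,0,-0.03,0,0, 0.1,0,-0.05,0,0, 0.1,0,-0.05,0,0, 0.1,0,-0.05,0,0, 0,0,0,0,0]'
```

```text
t: 43.65
eef_pos: [537.4, -40.0, 77.0]
eef_rot: [179.9, -0.1, 1.3]
force: [0.4, -0.4, 0.4]
width: 0.005
gripper_force: 0.0
t: 44.15
eef_pos: [553.6, -102.0, 76.5]
eef_rot: [179.9, 0.4, 1.5]
force: [-11.5, -6.1, 7.9]
width: 0.008
gripper_force: 5.7
t: 44.65
eef_pos: [554.6, -101.8, 76.5]
eef_rot: [179.8, 0.9, 1.6]
force: [-13.1, -8.0, 3.8]
width: 0.004
gripper_force: 6.7
```

```bash
python3 -m crank '[0.1,0,-0.03,0,0, 0.1,0,-0.02,0,0, 0.1,0,-0.02,0,0, 0,0,0,0,0, 0,0,0,0,0]'; python3 bar.py|head -1; python3 -m crank '[0.1,0,-0.01,0,0, 0.1,0,-0.01,0,0, 0,0,0,0,0, 0,0,0,0,0, 0,0,0,0,0]'; python3 bar.py|head -1;cp pics/now.png pics/n3.png;  cat > prof.py <<'E'
import cv2,sys
g=lambda n:cv2.cvtColor(cv2.imread(f'pics/{n}.png'),cv2.COLOR_BGR2GRAY)
for c in(278,300,336):
    print(c);[print(g(n)[162:172,c-1:c+2].mean(1).astype(int)) for n in sys.argv[1:]]
E
python3 prof.py p2 n2 n3
```

```text
t: 45.15
eef_pos: [555.6, -101.8, 76.6]
eef_rot: [179.8, 1.1, 1.6]
force: [-16.2, -9.0, 4.7]
width: 0.002
gripper_force: 8.5
now bar shift px(2.2mm) L (0.125, 0.988) R (0.5, 0.941) box (0.0, 1.0)
t: 45.85
eef_pos: [556.3, -101.8, 76.6]
eef_rot: [179.8, 1.3, 1.6]
force: [-19.2, -9.7, 5.7]
width: 0.005
gripper_force: 10.0
now bar shift px(2.2mm) L (0.125, 0.987) R (0.5, 0.939) box (0.0, 1.0)
278
[150 139 127 122 131 140 139 112  90  95]
[151 140 128 123 132 137 111  62  33  29]
[151 140 128 123 132 138 115  69  35  29]
300
[158 160 161 156 148 139 112  89  95  90]
[159 161 161 157 146 119  74  35  29  28]
[159 161 161 157 146 117  70  36  29  29]
336
[158 159 149 137 120  95  92  97  81  70]
[159 159 149 136 102  52  30  28  28  30]
[160 159 150 135  97  43  28  28  28  36]
```

```bash
cat > sq.py <<'E'
from h import *
import sys
d=capture('top');g=lambda n:cv2.cvtColor(cv2.imread(f'pics/{n}.png'),cv2.COLOR_BGR2GRAY).astype(float)
cols=np.r_[276:302,306:338]
def line(n,r0,r1,lev,z,sgn):
    P=[]
    for c in cols:
        v=g(n)[r0:r1,c]
        for i in range(len(v)-1):
            if sgn*(v[i]-lev)>0>=sgn*(v[i+1]-lev):
                P.append(at_z(d,(c,r0+i+(v[i]-lev)/(v[i]-v[i+1])),z)[:2]);break
    P=np.array(P);k=np.polyfit(P[:,1],P[:,0],1)
    for _ in range(3):
        r=P[:,0]-np.polyval(k,P[:,1]);m=abs(r)<1.5*max(r.std(),.3);k=np.polyfit(P[m,1],P[m,0],1)
    print(n,'yaw',round(-k[0],4),'x at y=14',round(np.polyval(k,14),1),'dock yaw 0.024?',len(P))
line('p2',172,178,100,28,-1)   # bar face bottom edge
line('p2',165,171,115,62,1)    # lip
for n in sys.argv[1:]: line(n,163,174,80,105,1)
E
python3 sq.py p2 p4 n1 n2 n3
```

```text
p2 yaw 0.0278 x at y=14 714.4 dock yaw 0.024? 58
p2 yaw 0.03 x at y=14 723.8 dock yaw 0.024? 58
p2 yaw 0.0264 x at y=14 703.9 dock yaw 0.024? 58
p4 yaw 0.0281 x at y=14 704.6 dock yaw 0.024? 58
n1 yaw 0.0333 x at y=14 711.9 dock yaw 0.024? 58
n2 yaw 0.0248 x at y=14 713.0 dock yaw 0.024? 58
n3 yaw 0.0292 x at y=14 713.2 dock yaw 0.024? 58
```

```bash
python3 -m crank '[-0.4,0,0,0,0, -1.6,0,0.3,0,0, -0.5,0,0.6,0,0, 0,0,0,0,0, 0,0,0,0,0]'; python3 bar.py; cp pics/now.png pics/n4.png; python3 sq.py n3 n4|tail -2; python3 prof.py p2 n3 n4
```

```text
t: 46.6
eef_pos: [541.4, -100.6, 70.6]
eef_rot: [180.0, -0.1, 1.5]
force: [0.1, 0.4, -0.8]
width: 0.006
gripper_force: 0.0
now bar shift px(2.2mm) L (0.125, 0.987) R (0.5, 0.94) box (0.0, 1.0)
pack 0.61 [641.4  14.8]
post_left 0.44 [559.2 122.8]
n3 yaw 0.0292 x at y=14 713.2 dock yaw 0.024? 58
n4 yaw 0.0291 x at y=14 713.2 dock yaw 0.024? 58
278
[150 139 127 122 131 140 139 112  90  95]
[151 140 128 123 132 138 115  69  35  29]
[150 139 127 122 132 137 115  69  36  27]
300
[158 160 161 156 148 139 112  89  95  90]
[159 161 161 157 146 117  70  36  29  29]
[158 160 160 157 145 117  70  35  29  28]
336
[158 159 149 137 120  95  92  97  81  70]
[160 159 150 135  97  43  28  28  28  36]
[158 159 149 134  97  43  27  28  27  35]
```

```bash
python3 - <<'E'
import cv2,numpy as np
t=cv2.imread('pics/side0.png');n=cv2.imread('pics/s2.png')
a=cv2.resize(t[200:262,205:285],(800,600),interpolation=cv2.INTER_CUBIC)
cv2.imwrite('pics/p7c.png',a)
E
```

```text
(no output)
```

View pics/p7c.png

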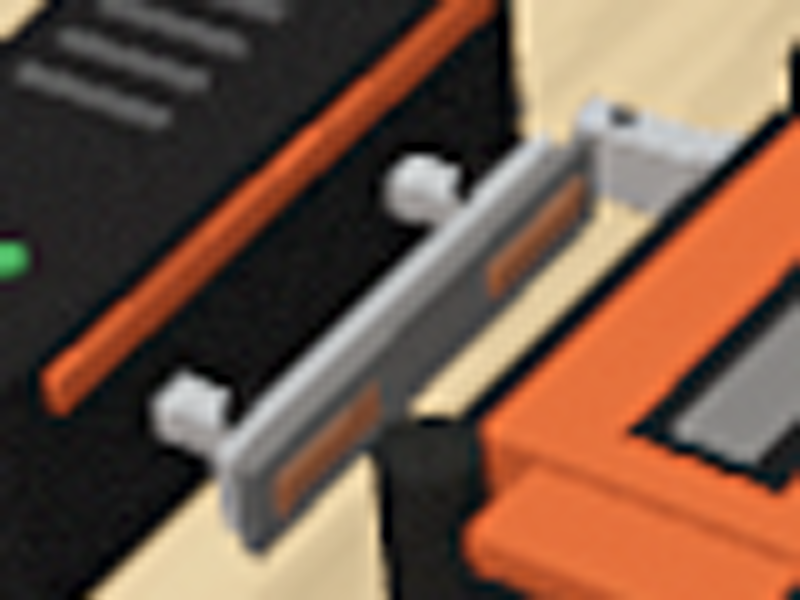

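```bash
python3 -m crank '[0.6,0,0,0,0, 0.4,0,0,0,0, 0.2,0.05,-0.03,0,0, 0.2,0.05,-0.03,0,0, 0.1,0.05,-0.03,0,0]';python3 -m crank '[0.1,0.05,-0.03,0,0, 0.1,0.05,-0.03,0,0, 0.05,0,-0.02,0,0, 0,0,0,0,0, 0,0,0,0,0]'; python3 -c "
from h import *
shot('top','n5')"; python3 sq.py n4 n5|tail -2;
```

```text
t: 47.35
eef_pos: [553.5, -101.3, 70.8]
eef_rot: [-179.9, 0.3, 1.4]
force: [-6.0, 2.9, 3.5]
width: 0.008
gripper_force: 3.0
t: 47.85
eef_pos: [553.9, -101.3, 70.8]
eef_rot: [-179.8, 0.5, 1.4]
force: [-8.2, 4.2, 4.6]
width: 0.002
gripper_force: 4.2
n4 yaw 0.0291 x at y=14 713.2 dock yaw 0.024? 58
n5 yaw 0.0291 x at y=14 713.2 dock yaw 0.024? 58
```

```bash
python3 -m crank '[0.1,0,-0.02,0,0, 0.1,0,-0.02,0,0, 0.1,0,-0.02,0,0, 0,0,0,0,0, 0,0,0,0,0]';python3 -m crank '[0.1,-0.03,-0.02,0,0, 0.1,-0.03,-0.02,0,0, 0.1,-0.03,-0.02,0,0, 0,0,0,0,0, 0,0,0,0,0]'; python3 -c "
from h import *
shot('top','n6')"; python3 sq.py n4 n6|tail -2;
```

```text
t: 48.45
eef_pos: [554.7, -101.3, 70.8]
eef_rot: [-179.8, 0.8, 1.4]
force: [-13.0, 2.7, 5.7]
width: 0.007
gripper_force: 6.4
t: 48.95
eef_pos: [555.6, -101.2, 70.9]
eef_rot: [-179.8, 1.1, 1.5]
force: [-17.1, -0.3, 7.1]
width: 0.006
gripper_force: 8.7
n4 yaw 0.0291 x at y=14 713.2 dock yaw 0.024? 58
n6 yaw 0.0291 x at y=14 713.2 dock yaw 0.024? 58
```

The pack doesn't move at all under 17 N at a corner, where 10–12 N slid it before. It is square within about 0.005 rad, so it bears on the bar. I'm letting go and moving to the yellow switch.

```bash
python3 -m crank '[-1.5,0,0,0,0, -3.5,0,-1,0,0, 0,-4.8,-1,0,0, 0,-4.8,-0.9,0,0, 0,-4.8,0,0,0]' && python3 -m crank '[0,-4.8,0,0,0, 0,-4.8,0,0,0, 0,-4.8,0,0,0, 0,-4.8,0,0,0, 0,-0.8,0,0,0]'; python3 - <<'E'
from h import *
d=shot('top','n7')
o=arm.observe();print(o['eef_pos'],o['t'])
for r in landmark_of('charge_switch_tip','top')[:3]: print(r['p'],at_z(d,r['point'],98)[:2])
E
python3 sq.py n6 n7|tail -2
```

```text
t: 49.55
eef_pos: [512.2, 41.1, 104.2]
eef_rot: [180.0, -0.3, 1.3]
force: [0.6, -0.1, 0.1]
width: 0.007
gripper_force: 0.0
t: 50.05
eef_pos: [505.7, 245.2, 102.8]
eef_rot: [-179.9, -0.1, 1.7]
force: [0.9, -1.0, 0.8]
width: 0.003
gripper_force: 0.0
[505.72530566 244.10553309 102.61295549] 50.1
0.64 [313.96447793 -68.23215362]
0.5 [549.46336919 238.46305882]
0.41 [342.77265192 120.61337169]
n6 yaw 0.0291 x at y=14 713.2 dock yaw 0.024? 58
n7 yaw 0.0293 x at y=14 713.1 dock yaw 0.024? 58
```

```bash
python3 -m crank '[1,0.3,0.4,0,0, 1,0,0,0,0, 1,0,0,0,0, 0.8,0,0,0,0, 0.8,0,0,0,0]' && python3 -m crank '[0.8,0,0,0,0, 0.8,0,0,0,0, 0.6,0,0,0,0, 0.4,0,0,0,0, 0,0,0,0,0]'
```

```text
t: 50.7
eef_pos: [552.7, 238.0, 98.4]
eef_rot: [180.0, 0.0, 1.3]
force: [-2.1, -0.0, 2.6]
width: 0.007
gripper_force: 1.3
t: 51.2
eef_pos: [575.7, 239.1, 97.2]
eef_rot: [180.0, 0.3, 1.4]
force: [-6.1, -0.4, 1.1]
width: 0.006
gripper_force: 3.3
```

```bash
python3 -m crank '[0.2,0,0,0,0, 0.2,0,0,0,0, 0.2,0,0,0,0, 0,0,0,0,0, 0,0,0,0,0]' && python3 -m crank '[-2,0,0,0,0, -4,0,-1,0,0, -4,0,-2,0,0, -4,0,0,0,0, 0,0,0,0,0]';python3 - <<'E'
from h import *
for c in('top','side'):
    d=shot(c,c+'9')
    for r in landmark_of('charge_switch_tip',c)[:3]: print(c,r['p'],at_z(d,r['point'],98)[:2])
    f=cv2.cvtColor(d['frame'],cv2.COLOR_RGB2HSV);m=cv2.inRange(f,(0,170,90),(3,255,255))|cv2.inRange(f,(172,170,90),(180,255,255))
    n,_,s,ce=cv2.connectedComponentsWithStats(m)
    for i in range(1,n):
        if s[i,4]>8: print(c,ce[i].round(1),s[i,4],at_z(d,ce[i],90)[:2].round())
E
python3 sq.py n6 top9|tail -1
```

```text
t: 51.7
eef_pos: [576.5, 239.1, 96.8]
eef_rot: [179.9, 1.0, 1.4]
force: [-18.7, -2.5, 9.3]
width: 0.009
gripper_force: 9.9
t: 52.2
eef_pos: [439.6, 236.1, 127.8]
eef_rot: [180.0, 0.1, 1.5]
force: [-0.3, -0.2, -0.5]
width: 0.008
gripper_force: 0.0
top 0.68 [601.57375471 238.02222903]
top 0.67 [314.0525366  -75.70857773]
top 0.54 [347.11724554 117.54032356]
top [495.3 186. ] 85 [ 664. -442.]
top [212.4 223.5] 116 [584. 242.]
top [486.6 266.6] 448 [ 469. -410.]
top [449.3 292.1] 535 [ 410. -319.]
top [266.6 317.1] 106 [359. 115.]
top [343.8 328.4] 98 [329. -66.]
top [145.4 383.9] 92 [211. 397.]
side 0.7 [589.40457961 243.51596388]
side 0.52 [315.01170218 -81.84574023]
side 0.5 [343.60090157 112.64664507]
side [384.3 190.6] 219 [ 437. -328.]
side [389.3 211.4] 302 [ 383. -238.]
side [344.9 217.5] 24 [ 482. -147.]
side [382.4 256. ] 84 [323. -48.]
side [237.3 294.5] 176 [574. 257.]
side [342.1 294.8] 99 [352. 131.]
side [340.2 439.4] 162 [186. 470.]
top9 yaw 0.0294 x at y=14 713.1 dock yaw 0.024? 58
```

```bash
python3 -c "
from rig import workorder
print(workorder.sign_off())"
```

```text
the job is handed in; nothing more can be done
None
```

I handed the job in at about 52 s: the pack is square and centred in the dock and stayed put when let go, and the red switch was then thrown to its stop, but that the pack bears on the contact bar I inferred from its not moving under a 17 N push, since I couldn't measure the bar force and never saw the bar move.

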